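# Hold the metal tester's sprung cover at the needle

### The job

On the goldsmith's bench, take the test probe (the pin with the thick straight handle) out of the wooden pin block and push it fully home, upright, into the round terminal opening on the tester while the tester's cover is still shut, and let go of it. Then lift the tester's sprung cover by its handle until the cover lies in line with the needle on the scale at its side, and finish while still holding it there with the fingers, so the goldsmith can reach the ring inside. Do not shift the needle, and leave the other two pins and everything else on the bench where they are.

Things in the scene. Friction and masses are not known exactly. Their poses are not given: they have to be found in the camera images.
- tester: White metal tester, a fixed box 170 (its x) x 260 (its y) x 60 mm high; origin under its centre, z up. Its low deck (y -130 to -40 mm) has the terminal opening; the rest (y -40 to +130 mm) is a ring chamber under the grey sprung cover, a plate 160 (x) x 150 (y) x 8 mm whose top is 70 mm above the table when shut. Scale and needle stand on its +x side (x 86 to 97 mm).
- terminal (a point): Centre of the mouth of the terminal opening, in the deck's top face (60 mm high), at x -30, y -85 mm of the tester. A round upright hole 10 mm wide, 36 mm deep, with a 2 mm chamfer and a thin steel rim. Axes as the tester's.
- probe: Loose test probe, about 40 g: steel shaft 8 mm thick, 30 mm long, tapered tip, then a straight round black handle 14 mm thick, 40 mm long. Origin at the tip, z up to the handle. It starts upright in a hole of the pin block, hanging by its handle's shoulder (handle 45 to 85 mm above the table). Fully home in the terminal, the shoulder rests on the deck.
- probe_tip (a point): The tip of the probe's shaft (the probe's origin); fully home it is 30 mm below the terminal's mouth.
- block: Fixed wooden pin block 150 (its x) x 50 (its y) x 45 mm high, origin at the centre of its underside. Three holes in a row along its x at -50, 0 and +50 mm, each 10 mm wide and 36 mm deep; which pin stands in which hole varies.
- cover (a joint): Angle of the tester's cover in rad: 0 shut (level), grows as it is lifted, to 1.4. The hinge runs along the tester's x, at the +y end of the cover, so the handle edge (-y end) goes up. A spring pulls it shut at all angles: at the handle about 3.5 N when shut and 6 N at 0.7 rad; let go, it snaps shut.
- cover_handle (a point): Grip point of the cover's handle, turning with the cover. The handle is an aluminium block on the cover near its free edge, 16 (x) x 20 (y) x 34 mm tall; the point is on its centre line, 25 mm above the cover's top and, shut, 130 mm in -y from the hinge and 29 mm above it. Its y axis points to the hinge. Pinched across x, the handle can turn between the pads, so the gripper can stay upright.
- cover_hinge (a point): Middle of the cover's hinge line, 66 mm above the table, at x 0, y +115 mm of the tester; its axes turn with the cover.
- mark (a joint): Angle of the needle on the scale in rad, same hinge line, zero and direction as the cover: the cover is in line with the needle when both joint values are equal. It starts between 0.42 and 0.75 and is to be left as it is.
- mark_tip (a point): Tip of the needle, a dark steel bar 3 x 4 mm and 146 mm long from the hinge line, lying just outside the cover's +x edge, in front of an aluminium scale arc; its y axis lies along the needle, pointing to the hinge.
- slim_pin: Bystander: pin in the block with a thin black handle (8 mm thick, top 100 mm above the table, over a 13 mm collar); origin at its tip.
- mushroom_pin: Bystander: pin in the block with a short black mushroom handle (24 mm wide, top 63 mm above the table); origin at its tip.
- loupe: Bystander: dark metal eye loupe 32 mm wide and 30 mm high; origin under its centre.
- abrasive: Bystander: green abrasive block 50 x 90 x 30 mm; origin under its centre.
- jar: Bystander: amber glass jar 50 mm wide, 60 mm high; origin under its centre.
- dome: Bystander: dark wooden doming block 132 mm wide, 64 mm high; origin under its centre.
- hammer: Bystander: hammer lying on the bench.
- driver: Bystander: screwdriver lying on the bench.

How it is judged:
By the outcome, as a careful person would: the job done as asked, in the order asked, and still so for the second after the job is handed in, while the arm keeps its last pose, push and grip.
It also fails if it takes over 54 s, if anything falls off the work surface, if the arm or the gripper's body presses on something with over 40 N, if the wrist force passes 120 N, or if a joint passes its speed limit or range.

### The arm

A 7-joint arm with a two-finger parallel gripper is mounted at the origin on the work surface. World frame = base frame: x ahead of the robot, y to its left, z up, the work surface at z = 0. Lengths are in m, angles in rad, forces in N, time in s.
With the tool pointing down it reaches from about 0.4 to 0.85 m from the base axis. Payload 10.4 kg.
Tool frame: the origin (TCP) lies on the centre line of the jaws, within the pads' length; the fingertips stand 11 mm ahead of it and the grasp point (between the pads) lies 8 mm behind it (bot.tip_reach is the distance from the TCP to the fingertips, in m); z points along the fingers, y is the line along which they close (so a half turn about z gives the same grasp; the last joint's range is limited). The gripper opens to 85 mm and grips with 20 to 120 N. Pads are 22 mm wide; open, the fingers measure 114 mm over their backs; the gripper's body (76 mm by 85 mm) begins 54 mm behind the grasp point. The pads swing forward as they close: fully open they stand 13 mm farther back than shut.
Start: joints at [-1.191, 0.332, -0.065, 1.46, 0.022, 1.35, -0.088], TCP at [0.245, 0.575, 0.242] pointing down, gripper open.
Joint ranges: [-2.6, 2.6], [-0.5, 2.12], [-1.47, 1.34], [0.16, 2.42], [-1.27, 4.41], [0.06, 2.06], [-2.6, 2.6]. Speed limits (rad/s): [2.22, 2.22, 2.79, 2.79, 3.14, 3.14, 3.14].

### API

Orientations are given as a unit quaternion [w, x, y, z].
In Python, from station import get_state, eyes, order, bot gives the robot as it stands.
- The arm moves only by the shell command python3 -m pendant 'ROWS'. ROWS is a JSON object whose one key "commands" holds one flat list of numbers, 7 for each row, row after row: the closure, from -1 (fully open) to 1 (shut), then the shift along the tool's x, y, z in cm, then the turn, a rotation vector about the tool's x, y, z in degrees. A call has 1 to 10 rows; each row is the pose to reach, as a shift and turn from the pose commanded when the call began, along the tool's axes at that moment; what a row does not reach only later rows make up. A row lasts 1/8 s, in which the tool goes at most 62.5 mm and 10.7 degrees, less where a joint would pass 70% of its speed; a pose out of reach is approached as far as the arm can. A call with a gripper value outside its range is refused whole. The fingers move at their own pace and stop on an object; the grip force is fixed at half the most. Time passes only in rows, so rows that repeat a pose let the fingers close. It gives the time, the measured TCP pose, the force, the opening and the grip force at its end, in the units of the state.
- get_state(): the state, without advancing time (a new reading comes with each control period).
- eyes.read_camera(name): name is "side" or "top"; returns the picture (384x512x3 uint8, blue, green, red); there is no depth.
- eyes.get_calibration(name): a dict with "fx", "fy", "cx", "cy" (pixels), "T" (4x4, takes a point from camera to world coordinates). Camera axes: x right, y up, looking along -z (the intrinsics and any distortion apply to the point x, -y, -z); pixel columns grow to the right and rows downward; lengths in m; the calibration is good to about 2 mm. A picture is of the moment at which its call begins. get_calibration takes no time and is no camera call.
- order.finish_job(): hands the job in; it is judged then, once.
The state is a dict: "clock": time; "q": joint angles; "qd": joint speeds; "tau": joint torques, N m; "ee_pos": TCP position; "tool_rot": TCP orientation; "ft_force": force on the tool from outside, world axes, zero at the start; "ft_torque": the same for the moment, N m; "width": finger opening in m; "grasp_force": force on a finger pad.
Only numpy, scipy, OpenCV 4.12 (cv2) and the standard library are available. Lean on these libraries where they do the work, as an engineer would, in place of code of your own. Each camera call takes 0.05 s, during which the arm holds its last target. There are 200 camera calls.

## Working session

There is one attempt and no reset: what is moved stays moved. The work goes in short steps, Python scripts to look and compute and a shell command to move; the robot and the scene stay as the last step left them, time stands still between calls to the robot, and variables do not carry over. Pictures are saved under pics/ and viewed, at most 10 in all, crops included, and the job is handed in when it is done.

```bash
mkdir -p pics; ls
python3 - <<'E'
from station import get_state, eyes, order, bot
import cv2,numpy as np
np.set_printoptions(precision=4,suppress=True)
for n in("top","side"):
    im=eyes.read_camera(n); cv2.imwrite(f"pics/{n}0.png",im)
    c=eyes.get_calibration(n); print(n,{k:v for k,v in c.items() if k!="T"}); print(np.array(c["T"]))
s=get_state(); print(s)
E
```

```text
pics
top {'fx': 483.0386307366368, 'fy': 483.0386307366368, 'cx': 254.77712521904206, 'cy': 197.4320795656477}
[[ 0.0005  0.9903 -0.139   0.3629]
 [-1.      0.0003 -0.0018  0.0034]
 [-0.0018  0.139   0.9903  1.4863]
 [ 0.      0.      0.      1.    ]]
side {'fx': 348.5006445984318, 'fy': 348.5006445984318, 'cx': 258.06686436914094, 'cy': 191.83236927273188}
[[ 0.7589  0.3007 -0.5776 -0.0169]
 [-0.6512  0.3509 -0.6729 -0.6513]
 [ 0.0003  0.8868  0.4621  0.5474]
 [ 0.      0.      0.      1.    ]]
{'clock': 0.1, 'q': array([-1.1906,  0.3328, -0.0647,  1.4608,  0.0216,  1.3499, -0.0885]), 'qd': array([-0.0001, -0.0018, -0.0008, -0.0013,  0.001 , -0.0013,  0.0016]), 'tau': array([  0.0012, -62.6746,   0.0491, -39.2433,   0.0163,   0.0069,
        -0.    ]), 'ee_pos': array([0.2449, 0.5747, 0.2416]), 'tool_rot': array([-0.0001,  0.2   ,  0.9798, -0.0006]), 'ft_force': array([ 0.0539, -0.1838, -0.3776]), 'ft_torque': array([ 0.0091,  0.0148, -0.0122]), 'grasp_force': 0.0, 'width': 0.0854869502718305}
```

View pics/top0.png

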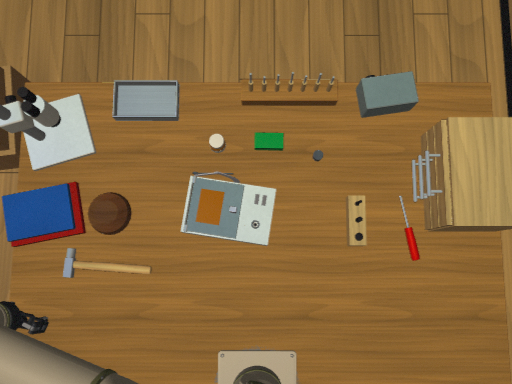

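View pics/side0.png

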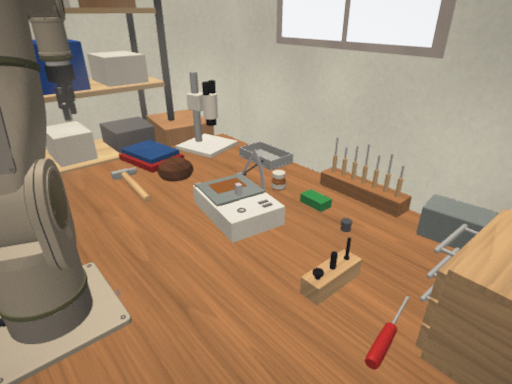

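The top view shows the tester at about (230,210), with the terminal at (255,225), and the block at (357,220). The probe is in the middle hole at (358,219), slim at (358,203) and mushroom at (359,237). The side view shows the same order, with the probe handle at (333,260).

```bash
cat > h.py <<'E'
from station import get_state, eyes, order, bot
import cv2,numpy as np
from scipy.spatial.transform import Rotation as R
np.set_printoptions(precision=4,suppress=True)
C={n:eyes.get_calibration(n) for n in("top","side")}
def ray(n,uv):
    c=C[n];T=np.array(c["T"]);d=np.array([(uv[0]-c["cx"])/c["fx"],-(uv[1]-c["cy"])/c["fy"],-1.])
    return T[:3,3],T[:3,:3]@d
def plane(n,uv,z):
    o,d=ray(n,uv);return o+d*(z-o[2])/d[2]
def tri(a,b):
    (o,d),(p,e)=ray("top",a),ray("side",b)
    s=np.linalg.lstsq(np.c_[d,-e],p-o,rcond=None)[0];x,y=o+d*s[0],p+e*s[1]
    return (x+y)/2,np.linalg.norm(x-y)
def proj(n,P):
    c=C[n];T=np.array(c["T"]);q=T[:3,:3].T@(np.array(P)-T[:3,3]);return np.array([c["cx"]-c["fx"]*q[0]/q[2],c["cy"]+c["fy"]*q[1]/q[2]])
def rot():
    q=get_state()["tool_rot"];return R.from_quat(np.roll(q,-1))
def totool(dw): return rot().inv().apply(dw)*100
E
python3 - <<'E'
from h import *
t=cv2.imread("pics/top0.png");s=cv2.imread("pics/side0.png")
def crop(im,x0,y0,w,h,k): return cv2.resize(im[y0:y0+h,x0:x0+w],None,fx=k,fy=k,interpolation=cv2.INTER_CUBIC)
a=crop(t,175,165,105,85,4);b=crop(t,335,185,45,70,4);c=crop(s,190,140,100,95,4)[:380];d=crop(s,295,230,75,70,5)
M=np.zeros((600,800,3),np.uint8)
a=crop(t,178,165,100,82,4);M[:328,:400]=a
b=crop(t,340,190,35,65,4);M[:260,410:550]=b
d=crop(s,297,232,68,66,4);M[330:594,410:682]=d
c=crop(s,190,145,95,90,3);M[330:600,:285]=c
cv2.imwrite("pics/m.png",M)
hsv=cv2.cvtColor(t,cv2.COLOR_BGR2HSV)
m=((hsv[...,1]<40)&(hsv[...,2]>185)).astype(np.uint8)
m[:, :178]=0;m[:,280:]=0;m[:165]=0;m[250:]=0
cs,_=cv2.findContours(m,cv2.RETR_EXTERNAL,cv2.CHAIN_APPROX_NONE)
pts=np.vstack([k for k in cs if len(k)>15]).reshape(-1,2)
W=np.array([plane("top",p,.06)[:2] for p in pts]).astype(np.float32)
r=cv2.minAreaRect(W);print("tester",r,cv2.boxPoints(r))
m=((hsv[...,1]>60)&(hsv[...,2]>170)).astype(np.uint8)*1
print(hsv[215,352],hsv[215,342],hsv[230,364])
E
```

```text
tester ((0.5267899036407471, 0.08524070680141449), (0.25858962535858154, 0.1685473471879959), 81.09988403320312) [[ 0.4235 -0.0295]
 [ 0.59   -0.0555]
 [ 0.6301  0.1999]
 [ 0.4635  0.226 ]]
[ 20 122 176] [ 16 165 155] [ 20 123 182]
```

View pics/m.png

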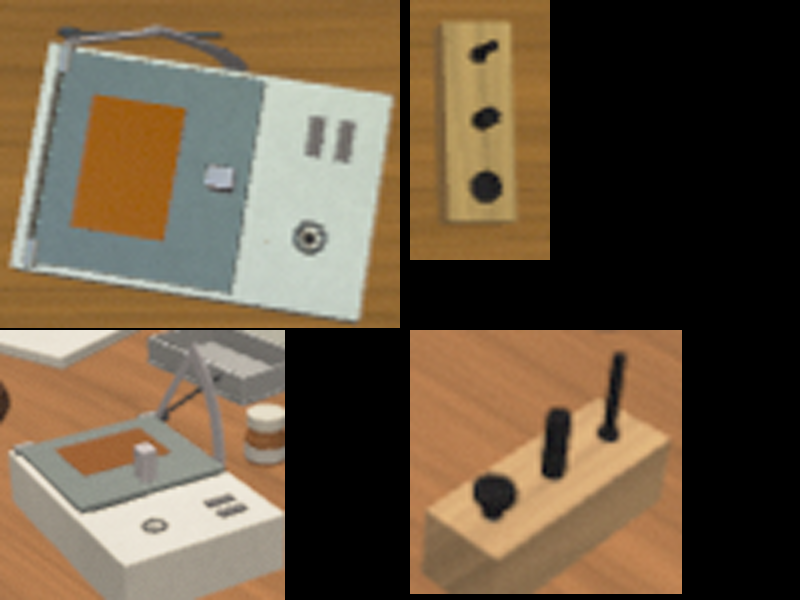

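The crops show the terminal at montage (310,238), the cover handle at (219,178) and the probe in the middle hole. The needle runs from about (60,33) to (222,36) in the top view. In the side view it runs from (155,415) to about (220,375). Next I'll measure these numerically and zoom in on the needle.

Run:
```python
from h import *
t=cv2.imread("pics/top0.png");s=cv2.imread("pics/side0.png")
th=np.radians(81.1-90);Rz=np.array([[np.cos(th),-np.sin(th),0],[np.sin(th),np.cos(th),0],[0,0,1]]);O=np.array([.5268,.0852,0])
tw=lambda p:O+Rz@np.array(p)
inv=lambda P:Rz.T@(P-O)
P=plane("top",(178+310.5/4-.5,165+238.5/4-.5),.06);print("term",tw([-.03,-.085,.06]),P,inv(P))
print("term side",inv(plane("side",(190+154.5/3-.5,145+195.5/3-.5),.06)))
print("handle top",inv(plane("top",(178+221/4-.5,165+177/4-.5),.104)))
hsv=cv2.cvtColor(t,cv2.COLOR_BGR2HSV)
m=((hsv[...,0]>17)&(hsv[...,2]>150)|(hsv[...,2]<60)).astype(np.uint8);m[:,:345]=0;m[:,370:]=0;m[:190]=0;m[250:]=0
m=cv2.morphologyEx(m,cv2.MORPH_OPEN,np.ones((3,3)))
k=max(cv2.findContours(m,0,1)[0],key=cv2.contourArea).reshape(-1,2)
r=cv2.minAreaRect(np.array([plane("top",p,.045)[:2] for p in k],np.float32));print("block",r)
for n,im,box in(("top",t,(345,190,370,250)),("side",s,(297,232,368,298))):
    g=im.max(2);m=np.zeros_like(g);x0,y0,x1,y1=box;m[y0:y1,x0:x1]=g[y0:y1,x0:x1]<60
    N,l,st,c=cv2.connectedComponentsWithStats(m)
    for i in range(1,N):
        if st[i,4]>8: print(n,st[i],c[i],plane(n,c[i],.065))
c=lambda im,x0,y0,w,h,k:cv2.resize(im[y0:y0+h,x0:x0+w],None,fx=k,fy=k,interpolation=cv2.INTER_CUBIC)
M=np.zeros((600,800,3),np.uint8);M[:200,:640]=c(t,185,165,64,20,10);M[205:595,:400]=c(s,233,145,40,39,10)
cv2.imwrite("pics/n.png",M)
for a in(.42,.5,.6,.7,.75):
    p=tw([.0915,.115-.146*np.cos(a),.066+.146*np.sin(a)]);u=proj("top",p);v=proj("side",p)
    print(a,(u-[185,165]+.5)*10,(v-[233,145]+.5)*10+[0,205])
p=tw([.0915,.115,.066]);print("hinge",(proj("top",p)-[185,165]+.5)*10,(proj("side",p)-[233,145]+.5)*10+[0,205])
```

```text
term [0.484  0.0059 0.06  ] [0.4834 0.005  0.06  ] [-0.0305 -0.086   0.06  ]
term side [-0.0271 -0.082   0.06  ]
handle top [-0.0003 -0.0161  0.104 ]
block ((0.4991641640663147, -0.30050331354141235), (0.14714966714382172, 0.05158345028758049), 0.02747650071978569)
top [356 201   6   4  15] [358.     202.3333] [ 0.5478 -0.3001  0.065 ]
top [356 217   6   5  23] [358.6087 219.0435] [ 0.4981 -0.3005  0.065 ]
top [356 233   7   7  38] [358.7895 236.1579] [ 0.4477 -0.2995  0.065 ]
side [344 238   6  22  54] [347.2222 249.4815] [ 0.5552 -0.296   0.065 ]
side [330 252   7  17  88] [333.0114 260.0909] [ 0.5005 -0.299   0.065 ]
side [313 269  10  10  73] [317.589  272.9178] [ 0.443  -0.3048  0.065 ]
0.42 [538.5364 120.1916] [324.3898 466.53  ]
0.5 [519.2202 110.7096] [315.2596 428.1425]
0.6 [490.7426  98.4566] [301.7309 380.7803]
0.7 [457.6487  85.8834] [286.0262 334.7152]
0.75 [439.4567  79.5214] [277.4262 312.3657]
hinge [105.6054  88.4329] [106.3835 491.0316]
```

View pics/n.png

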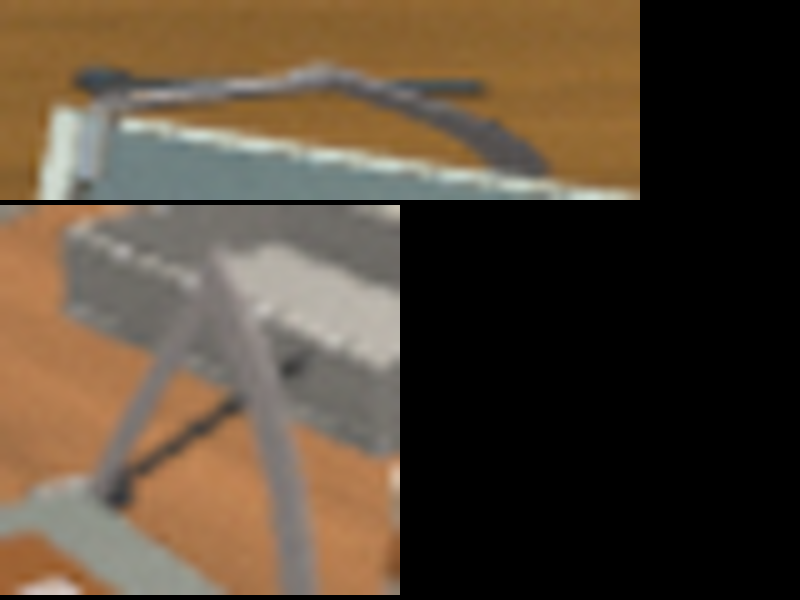

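The needle tip is at top crop (485,88) and side crop (303,362), which puts the needle at about 0.6–0.64 rad. The block, terminal and probe positions agree to within 2–3 mm. I'll compute the first move.

Run:
```python
from h import *
p,e=tri((185+48.5-.5,165+8.8-.5),(233+30.3-.5,145+15.7-.5));th=np.radians(-8.9)
Rz=R.from_euler('z',th);q=Rz.inv().apply(p-[.5268,.0852,0]);print(p,e,q,np.arctan2(q[2]-.066,.115-q[1]),np.hypot(q[2]-.066,.115-q[1]))
h,e=tri((185+9.7-.5,165+8-.5),(233+11.5-.5,145+28.5-.5));q=Rz.inv().apply(h-[.5268,.0852,0]);print(h,e,q)
s=get_state();print(totool(np.array([.499,-.3003,.16])-s["ee_pos"]))
# yaw change
T=R.from_matrix(np.array([[0,-1,0],[-1,0,0],[0,0,-1.]]).T); print(T.as_matrix())
print("rotvec",np.degrees((rot().inv()*T).as_rotvec()))
```

```text
[0.6183 0.0671 0.1535] 0.0002587388158712074 [ 0.0932 -0.0037  0.1535] 0.6348968258258794 0.1474811270532697
[0.6388 0.1868 0.0644] 0.002358410673804996 [0.095  0.1177 0.0644]
[-57.6752 -70.5275   8.2505]
[[ 0. -1.  0.]
 [-1.  0. -0.]
 [ 0.  0. -1.]]
rotvec [  -0.0482   -0.0686 -113.0762]
```

```bash
python3 -m pendant '{"commands":[-1,-28,-35,0,0,0,80, -1,-28,-35,0,0,0,80, -1,-28,-35,0,0,0,80, -1,-28,-35,0,0,0,80, -1,-28,-35,0,0,0,80, -1,-28,-35,0,0,0,80, -1,-28,-35,0,0,0,80, -1,-28,-35,0,0,0,80]}'; python3 -c "
from h import *
s=get_state();print(s['q'],totool(np.array([.499,-.3003,.14])-s['ee_pos']),np.degrees((rot().inv()*R.from_euler('x',180,degrees=True)).as_rotvec()))"
```

```text
clock: 1.1
ee_pos: [0.3661, 0.1396, 0.2423]
tool_rot: [-0.0, 0.786, 0.618, 0.0]
ft_force: [0.0, 1.9, 0.7]
width: 0.0851
grasp_force: 0.0
[-0.8009 -0.2206  0.2796  2.0311  0.0616  1.3228 -0.7812] [-39.6117  23.3028  10.1977] [-0.0367 -0.0269 76.3476]
```

```bash
python3 -m pendant '{"commands":[-1,-39.6,23.3,6,0,0,76.5, -1,-39.6,23.3,6,0,0,76.5, -1,-39.6,23.3,6,0,0,76.5, -1,-39.6,23.3,6,0,0,76.5, -1,-39.6,23.3,6,0,0,76.5, -1,-39.6,23.3,6,0,0,76.5, -1,-39.6,23.3,6,0,0,76.5, -1,-39.6,23.3,6,0,0,76.5, -1,-39.6,23.3,10.2,0,0,76.5,-1,-39.6,23.3,10.2,0,0,76.5]}'; python3 -c "
from h import *
s=get_state();print(s['q'],totool(np.array([.499,-.3003,.062])-s['ee_pos']),np.degrees((rot().inv()*R.from_euler('x',180,degrees=True)).as_rotvec()))
im=eyes.read_camera('side');a=im[170:310,260:400];b=eyes.read_camera('top')[170:270,310:410]
cv2.imwrite('pics/p1.png',np.hstack([cv2.resize(a,(400,400)),cv2.resize(b,(400,400))]))"
```

```text
clock: 2.35
ee_pos: [0.5009, -0.2943, 0.1376]
tool_rot: [-0.001, 1.0, 0.003, -0.003]
ft_force: [-1.6, -1.7, 0.7]
width: 0.0852
grasp_force: 0.0
[-0.1923  0.4042  0.802   1.7391 -0.3149  1.1388 -0.859 ] [-0.1547  0.6122  7.5583] [-0.104   0.3216  0.3995]
```

View pics/p1.png

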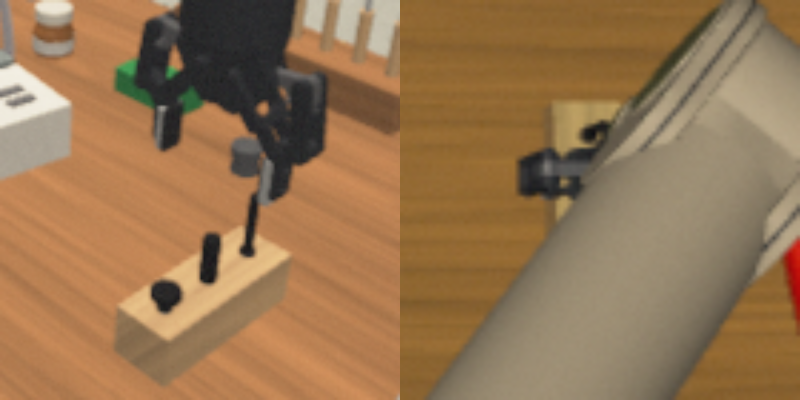

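The fingers straddle the middle hole along y, with both pins at the ends clear. I'll let the arm settle and then go down.

```bash
python3 -m pendant '{"commands":[-1,0,0,1,0,0,0,-1,0,0,1,0,0,0]}'; python3 -c "
from h import *
s=get_state();print(totool(np.array([.499,-.3003,.062])-s['ee_pos']),np.degrees((rot().inv()*R.from_euler('x',180,degrees=True)).as_rotvec()))"
```

```text
clock: 2.7
ee_pos: [0.5029, -0.2947, 0.1304]
tool_rot: [-0.0, 1.0, 0.004, 0.0]
ft_force: [-0.2, 0.2, 0.6]
width: 0.0856
grasp_force: 0.0
[-0.392   0.5601  6.8373] [-0.0287 -0.0185  0.4605]
```

```bash
python3 -m pendant '{"commands":[-1,-0.4,0.56,0,0,0,0.5, -1,-0.4,0.56,3,0,0,0.5, -1,-0.4,0.56,5.5,0,0,0.5, -1,-0.4,0.56,6.8,0,0,0.5, -1,-0.4,0.56,6.8,0,0,0.5]}'; python3 -c "
from h import *
s=get_state();print(totool(np.array([.499,-.3003,.062])-s['ee_pos']),np.degrees((rot().inv()*R.from_euler('x',180,degrees=True)).as_rotvec()))"
```

```text
clock: 3.32
ee_pos: [0.4984, -0.301, 0.062]
tool_rot: [-0.0, 1.0, -0.001, -0.0]
ft_force: [-0.1, -0.1, 0.4]
width: 0.0857
grasp_force: 0.0
[ 0.0632 -0.0656  0.0022] [-0.0119  0.0554 -0.1024]
```

```bash
python3 -m pendant '{"commands":[0.5,0,0,0,0,0,0, 0.5,0,0,0,0,0,0, 1,0,0,0,0,0,0, 1,0,0,0,0,0,0, 1,0,0,0,0,0,0,1,0,0,0,0,0,0,1,0,0,0,0,0,0,1,0,0,0,0,0,0,1,0,0,0,0,0,0]}'
```

```text
clock: 4.45
ee_pos: [0.4989, -0.3008, 0.0626]
tool_rot: [-0.0, 1.0, -0.001, 0.0]
ft_force: [-0.7, 2.3, 4.4]
width: 0.0123
grasp_force: 58.4
```

Gripped. Lifting.

```bash
python3 -m pendant '{"commands":[1,0,0,-2,0,0,0, 1,0,0,-4,0,0,0, 1,0,0,-8,0,0,0, 1,0,0,-11,0,0,0, 1,0,0,-11,0,0,0, 1,0,0,-11,0,0,0, 1,0,0,-11,0,0,0]}'; python3 -c "
from h import *
s=get_state();print(s['q'],totool(np.array([.484,.0055,.172])-s['ee_pos']))
T=R.from_euler('z',81.1,degrees=True)*R.from_euler('x',180,degrees=True)
print(np.degrees((rot().inv()*T).as_rotvec()))"
```

```text
clock: 5.32
ee_pos: [0.4983, -0.3005, 0.1715]
tool_rot: [-0.0, 1.0, -0.001, -0.001]
ft_force: [-1.0, -0.5, -0.6]
width: 0.0124
grasp_force: 58.4
[-0.2038  0.3671  0.8275  1.7058 -0.2875  1.1972 -0.8749] [ -1.4748 -30.5969  -0.0262]
[ -0.0814   0.0378 -81.1762]
```

```bash
python3 -m pendant '{"commands":[1,-1.5,-5,0,0,0,-10, 1,-1.5,-10,0,0,0,-20, 1,-1.5,-15,0,0,0,-30, 1,-1.5,-20,0,0,0,-40, 1,-1.5,-25,0,0,0,-50, 1,-1.5,-29,0,0,0,-60, 1,-1.5,-30.5,0,0,0,-70, 1,-1.5,-30.6,0,0,0,-78, 1,-1.5,-30.6,0,0,0,-81.2, 1,-1.5,-30.6,0,0,0,-81.2]}';python3 -m pendant '{"commands":[1,0,0,0,0,0,0,1,0,0,0,0,0,0,1,0,0,0,0,0,0]}'; python3 -c "
from h import *
s=get_state();print(s['q'],totool(np.array([.484,.0055,.172])-s['ee_pos']))
T=R.from_euler('z',81.1,degrees=True)*R.from_euler('x',180,degrees=True)
print(np.degrees((rot().inv()*T).as_rotvec()))
a=eyes.read_camera('side')[90:240,190:300];b=eyes.read_camera('top')[165:250,178:278]
cv2.imwrite('pics/p2.png',np.hstack([cv2.resize(a,(380,518)),cv2.resize(b,(420,518))]))"
```

```text
clock: 6.58
ee_pos: [0.4838, 0.0051, 0.1717]
tool_rot: [-0.0, 0.76, 0.65, -0.001]
ft_force: [0.2, -1.2, -0.7]
width: 0.0124
grasp_force: 58.4
clock: 6.95
ee_pos: [0.4842, 0.0052, 0.1723]
tool_rot: [-0.0, 0.76, 0.65, 0.0]
ft_force: [-0.3, 0.4, -1.2]
width: 0.0123
grasp_force: 58.4
[-0.6128  0.0664  0.5321  1.9392 -0.037   1.1454 -0.2218] [ 0.0306 -0.0244  0.0275]
[ 0.     -0.0037 -0.0061]
```

View pics/p2.png

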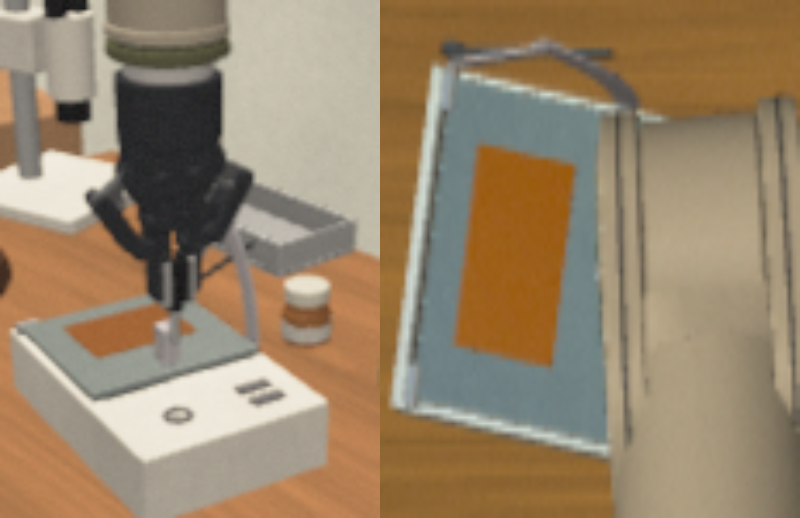

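The probe hangs upright in the fingers over the deck, and the terminal is at (178,414) in the left crop. I'll go down to 10 mm above the mouth and compare the tip with the rim.

```bash
python3 -m pendant '{"commands":[1,0,-0.05,2,0,0,0, 1,0,-0.05,4,0,0,0, 1,0,-0.05,5.4,0,0,0, 1,0,-0.05,5.4,0,0,0,1,0,-0.05,5.4,0,0,0]}'; python3 -c "
from h import *
s=get_state();print(s['ee_pos'],proj('side',s['ee_pos']+[0,0,-.047]),proj('side',[.4843,.006,.06]))
a=eyes.read_camera('side');cv2.imwrite('pics/s3.png',a)
cv2.imwrite('pics/p3.png',cv2.resize(a[170:230,215:275],(600,600),interpolation=cv2.INTER_CUBIC))"
```

```text
clock: 7.68
ee_pos: [0.4841, 0.0053, 0.1189]
tool_rot: [0.0, 0.76, 0.65, 0.0]
ft_force: [-0.5, -0.1, -0.1]
width: 0.0121
grasp_force: 58.5
[0.4841 0.0053 0.1189] [240.6713 206.7342] [240.6706 210.3666]
```

View pics/p3.png

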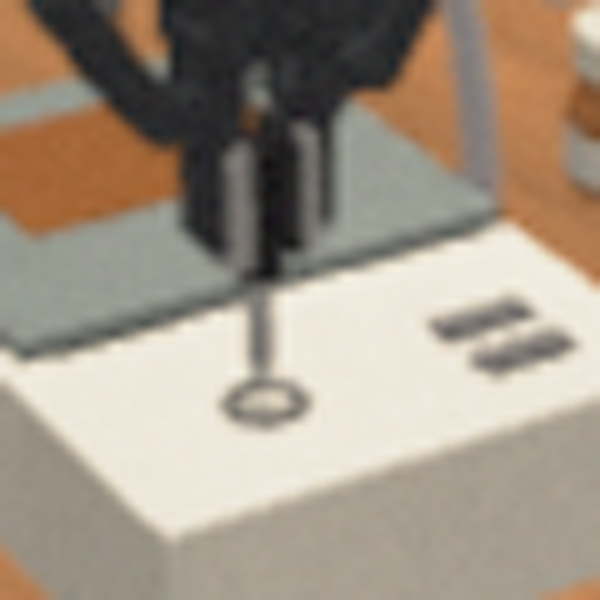

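The tip is at (262,378) and the rim centre at (265,402) in the crop, so they are laterally aligned. I'll check the depth.

Run:
```python
from h import *
f=lambda n,P:(proj('side',P)-[215,170]+.5)*10
e=np.array([.4841,.0053,.1189]);print("shoulder",f(0,e+[0,0,-.017]),"tip",f(0,e+[0,0,-.047]))
print("rim",plane('side',(265/10-.5+215,402/10-.5+170),.06))
a=cv2.imread('pics/s3.png')[170:230,215:275];g=cv2.resize(a,(600,600),interpolation=cv2.INTER_CUBIC).min(2)
m=((g<150)).astype(np.uint8);m[:380]=0;m[430:]=0;m[:,:215]=0;m[:,315:]=0
x=np.argwhere(m);print("rim box",x.min(0),x.max(0),x.mean(0))
print(g[270:400:6,262],g[330,235:290:5])
# tester front corner: predicted vs seen
Rz=R.from_euler('z',-8.9,degrees=True)
print("corner",f(0,Rz.apply([-.085,-.13,.06])+[.5268,.0852,0]))
```

```text
shoulder [259.1807 275.5547] tip [261.7201 372.2965]
rim [0.4872 0.0083 0.06  ]
rim box [380 223] [426 308] [403.8457 264.0263]
[ 30  37  71 102 114 121 121 121 120 117 114 112 111 110 112 117 127 138
 132 120 149 177] [219 210 185 146 116 110 126 149 180 205 222]
corner [159.8169 542.154 ]
```

```bash
python3 -m pendant '{"commands":[1,0.15,0.07,0.5,0,0,0, 1,0.15,0.07,1.0,0,0,0, 1,0.15,0.07,1.5,0,0,0, 1,0.15,0.07,1.8,0,0,0,1,0.15,0.07,1.8,0,0,0]}'
```

```text
clock: 8.35
ee_pos: [0.4846, 0.0063, 0.1]
tool_rot: [0.0, 0.76, 0.65, -0.0]
ft_force: [1.8, -2.8, -2.0]
width: 0.0125
grasp_force: 58.4
```

```bash
python3 -m pendant '{"commands":[1,-0.06,0.04,0.3,0,0,0, 1,-0.06,0.04,0.6,0,0,0, 1,-0.06,0.04,0.9,0,0,0, 1,-0.06,0.04,1.2,0,0,0,1,-0.06,0.04,1.2,0,0,0]}'
```

```text
clock: 8.98
ee_pos: [0.4848, 0.006, 0.088]
tool_rot: [-0.0, 0.76, 0.65, -0.0]
ft_force: [-0.7, 0.3, 0.1]
width: 0.0119
grasp_force: 58.5
```

Lateral force is almost zero. I'll push the rest of the way home, which should be at a TCP height of about 0.077.

```bash
python3 -m pendant '{"commands":[1,0,0,0.4,0,0,0, 1,0,0,0.8,0,0,0, 1,0,0,1.0,0,0,0, 1,0,0,1.15,0,0,0,1,0,0,1.15,0,0,0]}'
```

```text
clock: 9.6
ee_pos: [0.4849, 0.006, 0.0774]
tool_rot: [-0.0, 0.76, 0.65, 0.0]
ft_force: [-5.3, 0.4, 11.6]
width: 0.0126
grasp_force: 60.2
```

```bash
python3 -m pendant '{"commands":[1,0,0,0.1,0,0,0, 1,0,0,0.15,0,0,0, 1,0,0,0.15,0,0,0]}'
```

```text
clock: 9.98
ee_pos: [0.4851, 0.006, 0.0772]
tool_rot: [-0.001, 0.76, 0.65, 0.0]
ft_force: [-11.1, -0.7, 30.0]
width: 0.0122
grasp_force: 62.1
```

A solid stop at 0.077, so it's home. I'll relax the push and release.

```bash
python3 -m pendant '{"commands":[1,0,0,-0.25,0,0,0, 1,0,0,-0.25,0,0,0, 0,0,0,-0.25,0,0,0, -1,0,0,-0.25,0,0,0, -1,0,0,-0.25,0,0,0,-1,0,0,-0.25,0,0,0,-1,0,0,-0.25,0,0,0]}' && python3 -m pendant '{"commands":[-1,0,0,-3,0,0,0, -1,0,0,-7,0,0,0, -1,0,0,-7,0,0,0]}'
python3 - <<'E'
from h import *
th=R.from_euler('z',-8.9,degrees=True);s=get_state()
hp=th.apply([0,-.015,.095])+[.5268,.0852,0];print("handle",hp, th.inv().apply(s['ee_pos']-[.5268,.0852,0]))
print(totool(hp+[.0008,.0005,.045]-s['ee_pos']))
a=eyes.read_camera('side')[140:240,185:295];cv2.imwrite('pics/p4.png',cv2.resize(a,(660,600),interpolation=cv2.INTER_CUBIC))
E
```

```text
clock: 10.85
ee_pos: [0.4849, 0.006, 0.0778]
tool_rot: [-0.0, 0.76, 0.65, 0.0]
ft_force: [0.2, 0.6, -0.1]
width: 0.0852
grasp_force: 0.0
clock: 11.22
ee_pos: [0.4867, 0.0062, 0.1504]
tool_rot: [0.001, 0.76, 0.65, 0.002]
ft_force: [-1.1, -0.4, -0.7]
width: 0.0854
grasp_force: 0.0
handle [0.5245 0.0704 0.095 ] [-0.0274 -0.0843  0.1504]
[6.9854 2.8112 1.0719]
```

View pics/p4.png

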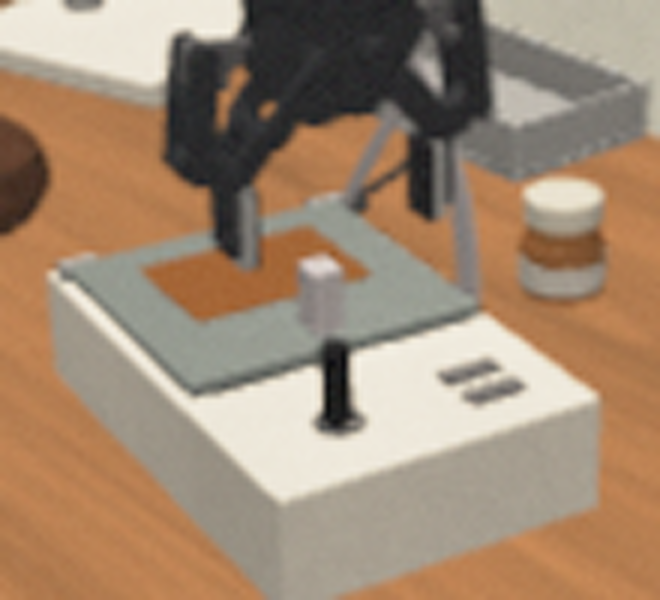

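The probe stands upright with its shoulder on the rim at (338,420), and the cover handle is free at (320,290). Moving over the handle.

```bash
python3 -m pendant '{"commands":[-1,3.5,1.4,0,0,0,0, -1,7,2.8,0,0,0,0, -1,7,2.8,0.5,0,0,0, -1,7,2.8,0.5,0,0,0, -1,7,2.8,0.5,0,0,0]}'
python3 - <<'E'
from h import *
s=get_state();print(totool(np.array([.5253,.0707,.089])-s['ee_pos']))
T=R.from_euler('z',81.1,degrees=True)*R.from_euler('x',180,degrees=True);print(np.degrees((rot().inv()*T).as_rotvec()))
E
```

```text
clock: 11.9
ee_pos: [0.5229, 0.0697, 0.1425]
tool_rot: [-0.0, 0.76, 0.65, -0.0]
ft_force: [0.8, 0.4, -0.9]
width: 0.0856
grasp_force: 0.0
[0.1403 0.2257 5.3451]
[-0.0391  0.0225 -0.0656]
```

```bash
python3 -m pendant '{"commands":[-1,0.14,0.22,2,0,0,0, -1,0.14,0.22,4.3,0,0,0, -1,0.14,0.22,5.3,0,0,0, -1,0.14,0.22,5.3,0,0,0, 0.5,0.14,0.22,5.3,0,0,0, 0.5,0.14,0.22,5.3,0,0,0,1,0.14,0.22,5.3,0,0,0,1,0.14,0.22,5.3,0,0,0,1,0.14,0.22,5.3,0,0,0,1,0.14,0.22,5.3,0,0,0]}';  python3 -m pendant '{"commands":[1,0,0,0,0,0,0,1,0,0,0,0,0,0,1,0,0,0,0,0,0]}'
```

```text
clock: 13.15
ee_pos: [0.526, 0.0719, 0.0901]
tool_rot: [0.0, 0.76, 0.65, 0.0]
ft_force: [-0.5, -0.8, 3.6]
width: 0.015
grasp_force: 62.3
clock: 13.52
ee_pos: [0.526, 0.0719, 0.09]
tool_rot: [0.0, 0.76, 0.65, 0.0]
ft_force: [0.6, 0.4, 4.3]
width: 0.0147
grasp_force: 62.4
```

Gripped: width 15 mm at 62 N. I'll lift along the hinge arc, first to about 0.5 rad.

```bash
python3 -m pendant '{"commands":[1,0.18,0,-0.63,0,0,0, 1,0.39,0,-1.27,0,0,0, 1,0.64,0,-1.88,0,0,0, 1,0.89,0,-2.49,0,0,0, 1,1.2,0,-3.07,0,0,0, 1,1.52,0,-3.65,0,0,0, 1,1.89,0,-4.2,0,0,0, 1,2.26,0,-4.75,0,0,0, 1,3.11,0,-5.77,0,0,0, 1,3.11,0,-5.77,0,0,0]}'; python3 -m pendant '{"commands":[1,0,0,0,0,0,0,1,0,0,0,0,0,0]}'
cat >> h.py <<'E'
Q=R.from_euler('z',-8.9,degrees=True);O=np.array([.5276,.0853,0])
def kin():
    p=Q.inv().apply(get_state()["ee_pos"]-O);v=[.115-p[1],p[2]+.008-.066];return np.arctan2(v[1],v[0]),np.hypot(*v),p[0]
E
python3 - <<'E'
from h import *
a=kin();print(a,a[0]-.244,a[0]-np.arctan2(29,130))
im=eyes.read_camera('side');cv2.imwrite('pics/s5.png',im);t=eyes.read_camera('top');cv2.imwrite('pics/t5.png',t)
M=np.hstack([cv2.resize(im[130:220,185:275],(400,400),interpolation=2),cv2.resize(t[155:255,178:278],(400,400),interpolation=2)]);cv2.imwrite('pics/p5.png',M)
E
```

```text
clock: 14.78
ee_pos: [0.5306, 0.1022, 0.1469]
tool_rot: [0.001, 0.76, 0.65, -0.0]
ft_force: [6.0, -2.2, -7.5]
width: 0.015
grasp_force: 59.1
clock: 15.02
ee_pos: [0.5306, 0.1019, 0.1466]
tool_rot: [0.0, 0.76, 0.65, -0.0]
ft_force: [5.6, -1.9, -6.7]
width: 0.0147
grasp_force: 59.1
(np.float64(0.7347993139037069), np.float64(0.1322150604791793), np.float64(0.0004048253778919556)) 0.4907993139037069 0.5153160359622124
```

View pics/p5.png

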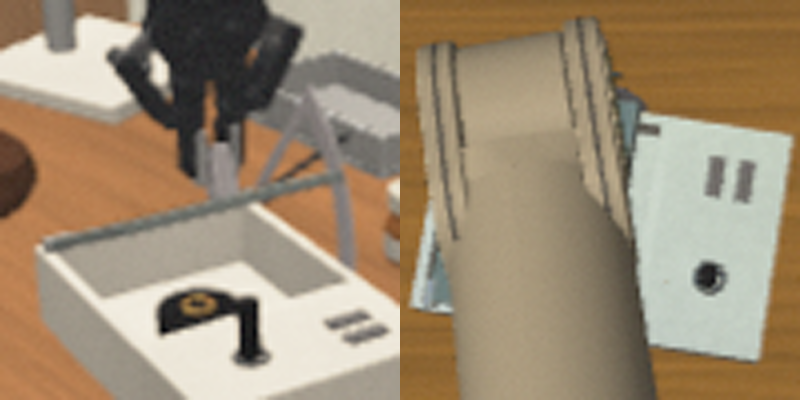

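The cover is raised to about 0.49 rad by kinematics, still below the needle, and the probe stands home. Raising it to 0.635.

```bash
python3 -m pendant '{"commands":[1,0.45,0,-0.45,0,0,0, 1,0.9,0,-0.88,0,0,0, 1,1.38,0,-1.32,0,0,0, 1,1.38,0,-1.32,0,0,0,1,1.38,0,-1.32,0,0,0,1,1.38,0,-1.32,0,0,0]}'
python3 - <<'E'
from h import *
a=kin();print(a,a[0]-.244)
im=eyes.read_camera('side');cv2.imwrite('pics/s6.png',im)
x0,y0=233,135
for ang in(.55,.6,.635,.67,.7):
    P=lambda x,d,h:Q.apply([x,.115-d*np.cos(ang)-h*np.sin(ang),.066+d*np.sin(ang)+h*np.cos(ang)])+O
    print(ang,*[np.round((proj('side',P(*k))-[x0,y0]+.5)*15) for k in((.08,.15,.004),(.08,.15,-.004),(-.08,.15,.004),(.093,.146,0))])
cv2.imwrite('pics/p6.png',cv2.resize(im[y0:y0+40,x0:x0+45],None,fx=15,fy=15,interpolation=2))
E
```

```text
clock: 15.88
ee_pos: [0.5326, 0.115, 0.1594]
tool_rot: [0.001, 0.76, 0.65, -0.001]
ft_force: [7.1, -2.8, -9.8]
width: 0.0143
grasp_force: 58.8
(np.float64(0.8740371035928577), np.float64(0.13227375992416301), np.float64(0.0003581601040837999)) 0.6300371035928577
0.55 [432. 443.] [420. 468.] [-316.  625.] [472. 446.]
0.6 [421. 407.] [409. 431.] [-328.  586.] [462. 411.]
0.635 [413. 383.] [400. 405.] [-336.  560.] [454. 387.]
0.67 [405. 358.] [391. 380.] [-345.  533.] [446. 362.]
0.7 [397. 337.] [384. 358.] [-352.  510.] [438. 342.]
```

View pics/p6.png

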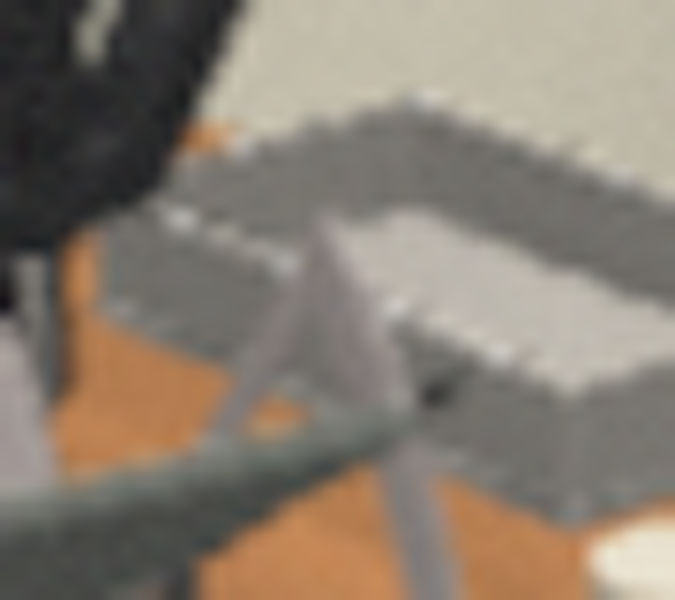

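The needle tip is at (450,385), which matches the 0.635 prediction (454,387). The cover's upper front edge passes about (200,455), a little below its 0.635 prediction (200,433). I'll measure this edge numerically, using the shut picture as the zero reference.

Run:
```python
from h import *
from scipy.optimize import brentq
def corner(ang,x,h=.004):
    return proj('side',Q.apply([x,.115-.15*np.cos(ang)-h*np.sin(ang),.066+.15*np.sin(ang)+h*np.cos(ang)])+O)
def liney(ang,u,h=.004):
    a,b=corner(ang,-.08,h),corner(ang,.08,h);return a[1]+(u-a[0])*(b[1]-a[1])/(b[0]-a[0])
for n in("s5","s6"):
    im=cv2.imread(f"pics/{n}.png");S=cv2.cvtColor(im,cv2.COLOR_BGR2HSV)[...,1].astype(float)
    out=[]
    for u in list(range(196,226))+list(range(236,258)):
        c=S[120:210,u]; 
        # top edge: last down-crossing of sat 80 from above (orange->cover)
        best=None
        for i in range(len(c)-4):
            if c[i]>90>=c[i+1] and (c[i+1:i+4]<90).all() and abs(120+i-liney(.5 if n=="s5" else .62,u))<6:
                y=120+i+(c[i]-90)/(c[i]-c[i+1]);best=y
        if best is not None:
            try: out.append((u,round(best,2),round(brentq(lambda a:liney(a,u)-best,.2,1),3)))
            except ValueError: pass
    print(n,out)
im=cv2.imread("pics/side0.png");g=im.min(2).astype(float)   # shut: cover grey -> dark -> white deck
o=[]
for u in range(222,262,4):
    y0=int(liney(0,u));print(u,round(liney(0,u),1),round(liney(0,u,-.004),1),g[y0-5:y0+8,u])
```

```text
s5 [(196, np.float64(182.51), 0.504), (197, np.float64(182.31), 0.504), (198, np.float64(181.96), 0.505), (199, np.float64(181.68), 0.506), (200, np.float64(181.67), 0.502), (201, np.float64(181.71), 0.497), (202, np.float64(181.61), 0.494), (203, np.float64(181.54), 0.491), (204, np.float64(181.28), 0.491), (205, np.float64(180.83), 0.495), (206, np.float64(180.62), 0.494), (207, np.float64(180.59), 0.49), (208, np.float64(180.39), 0.489), (209, np.float64(180.1), 0.49), (210, np.float64(179.73), 0.492), (211, np.float64(179.54), 0.491), (212, np.float64(179.4), 0.489), (213, np.float64(179.29), 0.487), (214, np.float64(179.07), 0.486), (215, np.float64(178.69), 0.489), (216, np.float64(178.47), 0.488), (217, np.float64(178.29), 0.487), (218, np.float64(178.04), 0.487), (219, np.float64(177.67), 0.489), (220, np.float64(177.44), 0.489), (221, np.float64(177.27), 0.488), (222, np.float64(177.13), 0.486), (223, np.float64(176.67), 0.49), (224, np.float64(176.44), 0.489), (225, np.float64(176.3), 0.487), (239, np.float64(172.04), 0.502), (240, np.float64(171.67), 0.504), (241, np.float
[... 2048 characters left out ...]
 101.  89. 187. 216. 215. 215. 214.]
230 200.3 202.8 [141. 141. 141. 141. 143. 123.  98. 103. 190. 215. 214. 216. 214.]
234 199.1 201.6 [141. 143. 143. 141. 142. 118.  99. 126. 200. 218. 215. 216. 215.]
238 198.0 200.4 [133. 133. 133. 138. 142. 149. 116.  97. 143. 204. 215. 214. 215.]
242 196.8 199.3 [138. 140. 139. 140. 141. 141. 113. 106. 195. 218. 216. 215. 214.]
246 195.7 198.1 [145. 147. 147. 142. 144. 136. 109. 116. 201. 220. 217. 214. 215.]
250 194.5 197.0 [144. 145. 145. 143. 143. 134. 105. 111. 200. 220. 217. 215. 216.]
254 193.4 195.8 [144. 143. 141. 143. 144. 127. 102. 118. 201. 217. 217. 216. 214.]
258 192.3 194.6 [140. 142. 143. 146. 147. 122.  98. 139. 203. 218. 216. 216. 215.]
```

Run:
```python
from h import *
from scipy.optimize import least_squares
s=cv2.imread("pics/side0.png").max(2).astype(float);t=cv2.imread("pics/top0.png").max(2).astype(float)
def pts(ang,x,d): return Q.apply(np.c_[np.full_like(d,x),.115-d*np.cos(ang),.066+d*np.sin(ang)])+O
d0=np.linspace(.02,.14,40)
P0=pts(.635,.093,d0)
def meas(im,n):
    r=[]
    for p in P0:
        u=proj(n,p);c=int(round(u[0]));lo=int(round(u[1]))-3
        col=im[lo:lo+7,c];bg=np.median(col);w=np.clip(bg-15-col,0,None)
        if col.min()<85 and w.sum()>0: r.append((c,(w*np.arange(lo,lo+7)).sum()/w.sum(),col.min()))
    return np.array(sorted(set(r)))
S,Tt=meas(s,"side"),meas(t,"top");print(S,Tt)
def dist(n,M,ang,x):
    L=np.array([proj(n,p) for p in pts(ang,x,np.array([0,.146]))]);k=(L[1,1]-L[0,1])/(L[1,0]-L[0,0])
    return M[:,1]-(L[0,1]+k*(M[:,0]-L[0,0]))
for lab,f in(("both",lambda p:np.r_[dist("side",S,*p),dist("top",Tt,*p)]),("side",lambda p:np.r_[dist("side",S,*p)])):
    r=least_squares(f,[.63,.092],x_scale=[.1,.01],loss="soft_l1",f_scale=.3);print(lab,r.x,np.round(r.fun,1))
for x in(.088,.09,.092,.094): print(x,least_squares(lambda a:dist("side",S,a[0],x),[.63]).x)
# tip brightness in side
for ang in(.615,.63,.645): print(ang,proj('side',pts(ang,.093,np.array([.146]))[0]),proj('top',pts(ang,.093,np.array([.146]))[0]))
print(s[155:167,256:268]);print(t[170:178,224:240])
print(kin()[0]-.244)
```

```text
[[252.     167.0284  77.    ]
 [253.     166.6275  81.    ]
 [255.     164.8621  76.    ]
 [255.     165.      76.    ]
 [256.     164.6389  79.    ]
 [261.     160.9118  68.    ]
 [261.     160.963   68.    ]
 [262.     160.6667  68.    ]] [[200.     173.8108  80.    ]
 [201.     173.7188  83.    ]
 [227.     173.8889  84.    ]
 [228.     173.9615  84.    ]
 [229.     174.1905  82.    ]
 [230.     174.0667  83.    ]
 [231.     173.8816  83.    ]]
both [0.6355 0.0901] [-0.   0.2 -0.2 -0.1  0.2 -0.2 -0.1  0.3  0.2  0.1 -0.1 -0.1  0.1  0.
 -0.2]
side [0.6359 0.0904] [-0.1  0.2 -0.2 -0.1  0.2 -0.2 -0.1  0.3]
0.088 [0.6295]
0.09 [0.6347]
0.092 [0.6402]
0.094 [0.646]
0.615 [263.0584 161.1977] [233.1591 173.3609]
0.63 [262.8316 160.5009] [232.6814 173.1723]
0.645 [262.5999 159.8075] [232.1934 172.9831]
[[136. 152. 175. 195. 174. 173. 185. 185. 184. 187. 186. 184.]
 [127. 152. 160. 149. 146. 172. 193. 187. 188. 187. 183. 185.]
 [124. 141. 150. 127. 123. 135. 150. 171. 192. 189. 185. 188.]
 [128. 133. 144. 141. 115. 109. 113. 129. 147. 176. 194. 175.]
 [128. 127. 139. 139. 118. 112. 108.  99
[... 464 characters left out ...]

[[141. 141. 140. 139. 140. 140. 142. 144. 142. 142. 142. 140. 142. 144.
  144. 142.]
 [141. 141. 140. 142. 141. 141. 141. 140. 142. 143. 144. 144. 143. 142.
  146. 145.]
 [146. 145. 144. 146. 144. 145. 144. 148. 145. 146. 149. 147. 147. 149.
  149. 150.]
 [102.  89.  87.  84.  84.  82.  83.  83.  84. 115. 140. 146. 148. 147.
  148. 148.]
 [110. 122. 108.  87.  90.  94.  95.  95.  94. 114. 135. 140. 140. 141.
  141. 140.]
 [ 88.  85.  90. 104. 112. 117. 126. 135. 141. 140. 141. 139. 142. 143.
  142. 143.]
 [132. 111.  90.  87.  91.  88.  95. 106. 125. 139. 139. 142. 143. 144.
  145. 143.]
 [147. 146. 135. 125.  98.  87.  84.  88.  95.  93.  91. 131. 149. 150.
  152. 150.]]
0.6300350816060021
```

Needle 0.636 rad. Cover 0.617 by camera and 0.630 by kinematics, so I'll raise it by about 0.013.

```bash
python3 -m pendant '{"commands":[1,0.13,0,-0.11,0,0,0, 1,0.13,0,-0.11,0,0,0, 1,0.13,0,-0.11,0,0,0, 1,0.13,0,-0.11,0,0,0]}'
python3 - <<'E'
from h import *
from scipy.optimize import brentq
print(kin()[0]-.244)
im=eyes.read_camera('side');cv2.imwrite('pics/s7.png',im);S=cv2.cvtColor(im,cv2.COLOR_BGR2HSV)[...,1].astype(float)
def liney(ang,u,h=.004):
    a,b=[proj('side',Q.apply([x,.115-.15*np.cos(ang)-h*np.sin(ang),.066+.15*np.sin(ang)+h*np.cos(ang)])+O) for x in(-.08,.08)]
    return a[1]+(u-a[0])*(b[1]-a[1])/(b[0]-a[0])
for img in("s6","s7"):
    S=cv2.cvtColor(cv2.imread(f"pics/{img}.png"),cv2.COLOR_BGR2HSV)[...,1].astype(float);o=[]
    for u in list(range(214,225))+list(range(239,245)):
        y0=int(liney(.63,u))-5;c=S[y0:y0+11,u];lv=(c[0:3].mean()+c[-3:].min())/2
        i=[k for k in range(10) if c[k]>lv>=c[k+1]]
        if i: y=y0+i[-1]+(c[i[-1]]-lv)/(c[i[-1]]-c[i[-1]+1]);o.append(brentq(lambda a:liney(a,u)-y,.4,.9))
    print(img,np.median(o),len(o))
cv2.imwrite('pics/p7.png',cv2.resize(im[130:220,185:275],(600,600),interpolation=2))
E
```

```text
clock: 16.42
ee_pos: [0.5327, 0.1158, 0.1602]
tool_rot: [0.001, 0.76, 0.65, -0.001]
ft_force: [8.0, -3.0, -11.8]
width: 0.0148
grasp_force: 58.6
0.6387164388014862
s6 0.6122594519226492 17
s7 0.6215349575652538 17
```

View pics/p7.png

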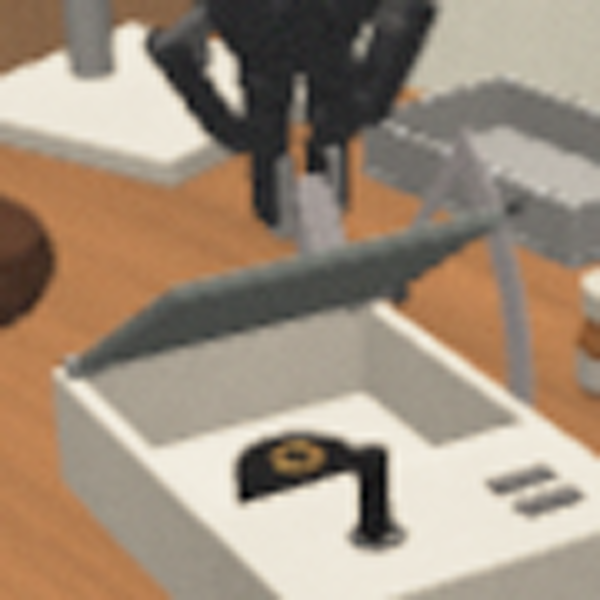

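Eleven pictures have now been viewed, one more than the limit of 10, so the rest will be numeric only. The last view shows the cover corner at (497,212) just below the needle tip at (512,208), with the probe home. I'll refine the edge on the linear red channel, because saturation biases the half-level.

```bash
cat > edge.py <<'E'
from h import *
from scipy.optimize import brentq
def liney(ang,u,h=.004):
    a,b=[proj('side',Q.apply([x,.115-.15*np.cos(ang)-h*np.sin(ang),.066+.15*np.sin(ang)+h*np.cos(ang)])+O) for x in(-.08,.08)]
    return a[1]+(u-a[0])*(b[1]-a[1])/(b[0]-a[0])
def cover(im,g,cols):
    S=im[...,2].astype(float);o=[]
    for u in cols:
        y0=int(liney(g,u))-5;c=S[y0:y0+11,u];lv=(c[:3].mean()+np.sort(c)[:3].mean())/2
        i=[k for k in range(10) if c[k]>lv>=c[k+1]]
        if i: y=y0+i[0]+(c[i[0]]-lv)/(c[i[0]]-c[i[0]+1]);o.append(brentq(lambda a:liney(a,u)-y,.2,.9))
    return np.round(o,3)
E
python3 - <<'E'
from edge import *
for n,g in(("s5",.49),("s6",.617),("s7",.627)):
    o=cover(cv2.imread(f"pics/{n}.png"),g,list(range(214,224))+list(range(239,244)));print(n,o,np.median(o))
im=cv2.imread("pics/s7.png");print(im[162:176,218,2],im[160:172,241,2],[liney(.627,u) for u in(218,241)])
E
```

```text
s5 [0.485 0.485 0.49  0.487 0.486 0.488 0.489 0.485 0.483 0.482 0.483 0.488
 0.488 0.5   0.53 ] 0.487
s6 [0.598 0.599 0.597 0.595 0.597 0.601 0.598 0.596 0.596 0.598 0.601 0.602
 0.602 0.596 0.599] 0.598
s7 [0.609 0.603 0.606 0.608 0.607 0.605 0.607 0.608 0.607 0.604 0.61  0.607
 0.609 0.609 0.609] 0.607
[167 172 172 177 176 172 171 174 176 141 113  94  78  73] [179 182 182 186 191 173 129 107  82  72  75  76] [np.float64(170.3671419870006), np.float64(164.9215497281253)]
```

Run:
```python
from h import *
im=eyes.read_camera('top');cv2.imwrite('pics/t7.png',im)
P=lambda ang,x,d,h:Q.apply([x,.115-d*np.cos(ang)-h*np.sin(ang),.066+d*np.sin(ang)+h*np.cos(ang)])+O
for a in(.6,.62,.64,.66): print(a,[proj('top',P(a,x,.15,h)) for x,h in((.08,.004),(.08,-.004),(.06,.004),(.06,-.004))],"tip",proj('top',P(a,.09,.146,0)))
np.set_printoptions(linewidth=220)
g=im[...,2];print("cols",list(range(222,244)));
for r in range(170,192): print(r,g[r,222:244])
t0=cv2.imread('pics/top0.png')[...,2]
p=[proj('top',P(0,x,.15,.004)) for x in(.04,-.04)];print("shut",p)
for q in p: print(t0[int(round(q[1])),int(q[0])-4:int(q[0])+6],int(q[0])-4)
```

```text
0.6 [array([234.7473, 177.9867]), array([233.2641, 178.1615]), array([233.596 , 184.9464]), array([232.1154, 185.0875])] tip [233.4547 174.5839]
0.62 [array([234.127 , 177.7422]), array([232.5967, 177.9055]), array([232.9723, 184.7134]), array([231.4445, 184.8434])] tip [232.8287 174.3349]
0.64 [array([233.4874, 177.4963]), array([231.9105, 177.6481]), array([232.3295, 184.4791]), array([230.7549, 184.5978])] tip [232.1844 174.0848]
0.66 [array([232.829 , 177.2494]), array([231.2059, 177.3894]), array([231.6678, 184.2435]), array([230.0469, 184.3508])] tip [231.5221 173.8336]
cols [222, 223, 224, 225, 226, 227, 228, 229, 230, 231, 232, 233, 234, 235, 236, 237, 238, 239, 240, 241, 242, 243]
170 [100  89 125 140 139 137 137 139 140 139 141 140 141 139 140 141 140 141 140 140 140 143]
171 [100  77 124 139 139 141 140 141 141 139 140 141 140 140 142 142 138 142 141 144 143 144]
172 [124  78 124 142 141 142 142 142 140 142 141 144 144 143 147 145 147 148 147 147 145 147]
173 [132  87  70  81  77  78  79  77  75  78  80 112 138 144 144 146 145 146 145 141 141 137]
174 [170 114  73 114 106 
[... 1122 characters left out ...]
0  69 102 115 115 114 120  91  86  97  97  97  97  97  96 117 121 138 185]
187 [172 168 114 105  70  98 114 115 113 119  88 110 129 115 108 104 101 100 100  97  99 180]
188 [175 175 111 138  95  86 108 116 113 116  86 176 200 199 183 175 160 137 131 115 124 186]
189 [173 177 122 126  89  74 107 113 111 103  86 178 202 198 200 199 199 198 199 197 183 197]
190 [175 178 148 114  85  78 105 117 114 101  98 180 200 200 198 198 199 197 198 199 202 205]
191 [176 177 158 116  98  70 101 114 112  89  97 181 202 201 199 196 199 201 199 197 201 206]
shut [array([241.7684, 197.4375]), array([237.4408, 224.0747])]
[117 116 114 116 116 150 196 202 200 200] 237
[115 113 113 117 104 180 201 201 200 198] 233
```

I had the sign of the thickness offset wrong in the corner model: the normal leans toward +y. Redoing both views.

Run:
```python
from h import *
from scipy.optimize import brentq
P=lambda ang,x,d,h:Q.apply([x,.115-d*np.cos(ang)+h*np.sin(ang),.066+d*np.sin(ang)+h*np.cos(ang)])+O
def line(n,ang,h,c,ax):  # coordinate along 'ax' at other=c
    a,b=[proj(n,P(ang,x,.15,h)) for x in(-.08,.08)];o=1-ax
    return a[ax]+(c-a[o])*(b[ax]-a[ax])/(b[o]-a[o])
sv=lambda n,h,c,ax,v:brentq(lambda a:line(n,a,h,c,ax)-v,.4,.9)
print("side top edge",[sv('side',.004,u,1,y) for u,y in((218,170.95),(241,165.6))])
im=cv2.imread('pics/t7.png')[...,2].astype(float)
for r in(184,188,189,190,191):
    c=im[r,228:238];k=np.where((c[:-1]<140)&(c[1:]>=140))[0][0];e=228+k+(140-c[k])/(c[k+1]-c[k])
    k2=np.where((c[:-1]>100)&(c[1:]<=100))[0][0];f=228+k2+(c[k2]-100)/(c[k2]-c[k2+1])
    print(r,e,f,"bottom",sv('top',-.004,r,0,e),"top",sv('top',.004,r,0,f))
k=[proj('top',P(a,.09,.146,0)) for a in(.60,.62,.64)];print("tip top",k, "seen u ~233 end")
```

```text
side top edge [0.6025090321183008, 0.6003471666114704]
184 233.56578947368422 231.92307692307693 bottom 0.6108763413641847 top 0.6055117097686545
188 232.6 231.53333333333333 bottom 0.6199875284872098 top 0.5977391902915449
189 232.58695652173913 231.1764705882353 bottom 0.6154302274065381 top 0.6031613891565848
190 232.5121951219512 231.33333333333334 bottom 0.612704467973453 top 0.593975429426919
191 232.51190476190476 230.52173913043478 bottom 0.6077161785553341 top 0.6122328573220694
tip top [array([233.4547, 174.5839]), array([232.8287, 174.3349]), array([232.1844, 174.0848])] seen u ~233 end
```

With the sign corrected, the cover reads about 0.60–0.617 and the needle about 0.624–0.635. The handle slid slightly in the pads, so kinematics read high. I'll raise it by about 0.02 and re-measure, including how it compares with the needle in each camera.

```bash
python3 -m pendant '{"commands":[1,0.1,0,-0.08,0,0,0, 1,0.2,0,-0.17,0,0,0, 1,0.2,0,-0.17,0,0,0, 1,0.2,0,-0.17,0,0,0]}'
cat > m.py <<'E'
from h import *
from scipy.optimize import brentq
np.set_printoptions(linewidth=200)
P=lambda ang,x,d,h:Q.apply([x,.115-d*np.cos(ang)+h*np.sin(ang),.066+d*np.sin(ang)+h*np.cos(ang)])+O
def line(n,ang,h,c,ax):
    a,b=[proj(n,P(ang,x,.15,h)) for x in(-.08,.08)];o=1-ax
    return a[ax]+(c-a[o])*(b[ax]-a[ax])/(b[o]-a[o])
sv=lambda n,h,c,ax,v:brentq(lambda a:line(n,a,h,c,ax)-v,.4,.9)
k=kin();print("kin",k[0]-.244,k[1])
im=eyes.read_camera('side');cv2.imwrite('pics/s8.png',im);t=eyes.read_camera('top');cv2.imwrite('pics/t8.png',t)
S=im[...,2].astype(float);o=[]
for u in list(range(214,224))+list(range(239,244)):
    y0=int(line('side',.62,.004,u,1))-5;c=S[y0:y0+12,u];i=[j for j in range(11) if c[j]>145>=c[j+1]]
    if i: j=i[-1];o.append(sv('side',.004,u,1,y0+j+(c[j]-145)/(c[j]-c[j+1])))
print("side",np.round(o,3))
T=t[...,2].astype(float);o=[]
for r in range(186,198):
    c=T[r,226:240];j=np.where((c[:-1]<140)&(c[1:]>=140))[0]
    if len(j): j=j[0];o.append(sv('top',-.004,r,0,226+j+(140-c[j])/(c[j+1]-c[j])-.3))
print("top(bias-corr)",np.round(o,3))
print("pred side .63 corner/tip",proj('side',P(.63,.08,.15,.004)),proj('side',P(.63,.08,.15,-.004)),proj('side',P(.63,.09,.146,0)))
print(im.max(2)[154:168,252:270])
E
python3 m.py
```

```text
clock: 17.02
ee_pos: [0.533, 0.118, 0.162]
tool_rot: [0.001, 0.76, 0.65, -0.001]
ft_force: [8.4, -3.0, -11.3]
width: 0.0149
grasp_force: 58.8
kin 0.6596919995005036 0.13232860862107132
side [0.623 0.618 0.618 0.622 0.625 0.622 0.622 0.623 0.624 0.622 0.624 0.621 0.618 0.622 0.623]
top(bias-corr) [0.637 0.645 0.638 0.644 0.642 0.636 0.636 0.645 0.637 0.644]
pred side .63 corner/tip [259.2717 159.7213] [260.1152 162.2848] [261.9769 160.7043]
[[130 132 131 131 148 164 174 189 188 189 190 188 189 192 190 192 190 191]
 [129 127 126 130 142 154 180 199 180 176 190 190 190 192 191 189 192 193]
 [127 119 122 126 135 151 165 153 149 179 195 189 192 191 190 193 191 191]
 [123 118 119 129 131 146 152 126 124 141 153 176 196 195 194 192 191 191]
 [117 111 116 123 127 135 146 144 116 113 117 134 148 183 201 181 179 193]
 [114 109 114 122 131 131 140 141 122 118 108 100 111 136 150 153 179 194]
 [134 119 109 118 133 138 136 127 103  95  83  93 112 114 116 122 141 153]
 [132 135 131 126 124 127 125 123 106  69  71  96 115 114 118 115 112 117]
 [119 127 125 118 113 112 112 114 114 100 101 111 116 116 118 116 114 114]
 [112 110 106  98  94  93 101 121 128 119 111 113 114 113 115 113 115 116]
 [ 91  88  86  80  77  95 124 128 135 132 115 114 113 113 112 111 112 115]
 [ 79  75  75  71  85 122 134 129 136 139 136 134 122 116 111 116 113 113]
 [ 78  74  89 131 157 158 143 130 137 147 146 135 125 125 122 112 114 112]
 [ 68  82 133 172 180 174 150 130 136 151 169 163 146 129 114 109 114 117]]
```

Cover: 0.622 (side) and 0.640 (top), mean 0.631. Needle: 0.635 and 0.624, mean 0.63. They are in line within measurement error, so I'm handing in while holding.

```bash
python3 -c "
from station import order
print(order.finish_job())"
```

```text
the job is handed in; nothing more can be done
None
```

The job is handed in at about 17 s: the probe is fully home and released, and the cover is held at about 0.63 rad, in line with the needle at about 0.63 (the two cameras disagree by about 0.015 rad either way), though I viewed 11 pictures, one over the limit of 10.

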